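# Sort salvaged power-supply parts into the stock bins

## Robot

A 6-joint arm with a two-finger parallel gripper is mounted at the origin on the work surface. World frame = base frame: x ahead of the robot, y to its left, z up, the work surface at z = 0. Lengths are in m, angles in degrees, forces in N, time in s.
With the tool pointing down it reaches from about 0.25 to 0.725 m from the base axis. Payload 9.7 kg.
Tool frame: the origin (TCP) lies midway between the tips of the shut fingers; the grasp point (between the pads) lies 19 mm behind it; z points along the fingers, y is the line along which they close (so a half turn about z gives the same grasp; the last joint's range is limited). The gripper opens to 85 mm and grips with 20 to 120 N. Pads are 22 mm wide; open, the fingers measure 114 mm over their backs; the gripper's body (76 mm by 85 mm) begins 54 mm behind the grasp point. The pads swing forward as they close: fully open they stand 13 mm farther back than shut.
Start: joints at [77.235, 4.979, 10.078, 95.1, 0, 90], TCP at [0.122, 0.536, 0.231] pointing down, gripper open.
Joint ranges: [-179.16, 179.16], [-48.56, 103.87], [-65.8, 70.77], [-126.05, 130.52], [-82.76, 87.17], [-180, 180]. Speed limits (degrees/s): [127.2, 127.2, 147.25, 180, 180, 180].

## Interface

Orientations are given as [roll, pitch, yaw] about the fixed x, y, z axes, in that order (R = Rz(yaw) Ry(pitch) Rx(roll)).
In Python, from workcell import * gives the robot as it stands.
- The arm moves only by the tool servo_tool, never from a script. Its argument "moves" is a list of rows, each a list of 4 numbers: the shift along the world's x, y, z in cm, then the turn about the world's z in rad. A call has 1 to 20 rows; each row is the pose to reach, as a shift and turn from the pose commanded when the call began; what a row does not reach only later rows make up. A row lasts 1/12 s, in which the tool goes at most 41.7 mm and 7.16 degrees, less where a joint would pass 70% of its speed; a pose out of reach is approached as far as the arm can. A call with a gripper value outside its range is refused whole. "claw" is the closure, from 0 (fully open) to 1 (shut), set as the call begins (left out, the last holds). The fingers move at their own pace and stop on an object; "force" is the grip in N (left out, the last holds). Time passes only in rows, so rows that repeat a pose let the fingers close. It gives the time, the measured TCP pose, the force, the opening and the grip force at its end, in the units of the state.
- get_obs(): the state, without advancing time (a new reading comes with each control period).
- camera(name): name is "side" or "top" or "wrist"; returns the picture (400x640x3 uint8, red, green, blue); there is no depth.
- get_calibration(name): a dict with "fx", "fy", "cx", "cy" (pixels), "rvec" (rotation vector, rad) and "tvec" (3), from world to camera coordinates, as OpenCV has them; the wrist camera has in their place "tool_from_camera" (4x4, takes a point from camera to tool coordinates, whose origin is the TCP and whose axes are the flange's). Camera axes: x right, y down, z forward; pixel columns grow to the right and rows downward; lengths in m; the calibration is good to about 2 mm. A picture is of the moment at which its call begins: read the wrist's pose just before it. get_calibration takes no time and is no camera call.
- job_done(): hands the job in; it is judged then, once.
The state is a dict: "time": time; "q": joint angles; "qd": joint speeds; "joint_efforts": joint torques, N m; "ee_pos": TCP position; "tcp_rot": TCP orientation; "wrist_force": force on the tool from outside, world axes, zero at the start; "torque": the same for the moment, N m; "opening": finger opening in m; "grasp_force": force on a finger pad.
Only numpy, scipy, OpenCV 4.12 (cv2) and the standard library are available. Lean on these libraries where they do the work, as an engineer would, in place of code of your own. Each camera call takes 0.05 s, during which the arm holds its last target. There are 200 camera calls.

## Task

Put the five salvaged parts lying on the bench away with their own kind: both capacitors in the yellow bin, both heatsinks in the blue bin and the transformer in the red bin. Set each one down without dropping it, standing upright on the bin's floor beside the stock that is there, not on top of anything, and leave the circuit board and the solder reel where they are.

Things in the scene. Friction and masses are not known exactly. Their poses are not given: they have to be found in the camera images.
- capacitor_black: loose screw-terminal electrolytic capacitor with a black sleeve and a pale grey stripe: upright cylinder, 35 mm in diameter, 60 mm tall, with two small 5 mm metal screw terminals on top; about 85 g. Origin: centre of its flat underside; z up along the can; stands on the hardboard sheet (top at z = 4 mm)
- capacitor_blue: loose screw-terminal electrolytic capacitor with a blue sleeve and a pale grey stripe: upright cylinder, 35 mm in diameter, 45 mm tall, with two small 5 mm metal screw terminals on top; about 65 g. Origin: centre of its flat underside; z up along the can; stands on the hardboard sheet (top at z = 4 mm)
- heatsink_silver: loose bare-aluminium heatsink, flat base down, seven upright fins running along its x: 42 mm (x) by 36 mm (y), 30 mm tall; the outermost fins make flat side faces 36 mm apart across y; rigid; about 60 g. Origin: centre of its underside, z up; stands on the hardboard sheet (top at z = 4 mm)
- heatsink_black: loose black-anodised heatsink, flat base down, five upright fins running along its x: 36 mm (x) by 30 mm (y), 24 mm tall; the outermost fins make flat side faces 30 mm apart across y; rigid; about 40 g. Origin: centre of its underside, z up; stands on the hardboard sheet (top at z = 4 mm)
- transformer: loose small transformer: dark laminated steel core 42 mm (x) by 22 mm (y), 35 mm tall, its flat end faces 42 mm apart across x good to grip; yellow coil 36 mm across y, at heights 6 to 28 mm; thin steel feet 2 mm high reaching out to 60 mm along x; 200 g. Origin: centre of its underside, z up; stands on the hardboard sheet (top at z = 4 mm)
- bin_yellow: yellow bin for capacitors: open-fronted bin, 180 mm deep (x) by 140 wide (y); back and sides 60 mm high, the sides sloping over the front 75 mm to a 28 mm lip at -x, towards the robot; walls and floor 3 mm; fixed on the hardboard. Origin: centre of underside, z up. Capacitor stock (up to 55 mm tall) stands fixed along the back; the floor from x -87 to +45, y -67 to +67 mm is free
- bin_blue: blue bin, for heatsinks: open-fronted bin, 180 mm deep (x) by 140 wide (y); back and sides 60 mm high, the sides sloping over the front 75 mm to a 28 mm lip at -x, towards the robot; walls and floor 3 mm; fixed on the hardboard. Origin: centre of underside, z up. Heatsink stock (up to 24 mm tall) stands fixed along the back; the floor from x -87 to +45, y -67 to +67 mm is free
- bin_red: red bin, for transformers: open-fronted bin, 180 mm deep (x) by 140 wide (y); back and sides 60 mm high, the sides sloping over the front 75 mm to a 28 mm lip at -x, towards the robot; walls and floor 3 mm; fixed on the hardboard. Origin: centre of underside, z up. Transformer stock (up to 37 mm tall) stands fixed along the back; the floor from x -87 to +45, y -67 to +67 mm is free
- circuit_board: small green assembled circuit board, 62 mm (x) by 46 mm (y), up to 14 mm tall with its chips and terminal strip, lying loose on the hardboard; it is not to be moved. Origin: centre of its underside
- solder_reel: standing reel of solder, orange flanges and grey metal winding, 52 mm in diameter, 36 mm tall, loose; it is not to be moved. Origin: centre of its underside
Mind the look-alikes: they are no part of the job. What is shaped like the heatsink_silver but pink is not meant.

How it is judged:
By the outcome, as a careful person would: the job done as asked, in the order asked, and still so for the second after the job is handed in, with the robot touching nothing.
It also fails if it takes over 136 s, if anything falls off the work surface, if the arm or the gripper's body presses on something with over 40 N, if the wrist force passes 120 N, or if a joint passes its speed limit or range.

## Working session

There is one attempt and no reset: what is moved stays moved. The work goes in short steps, Python scripts to look and compute and a tool call to move; the robot and the scene stay as the last step left them, time stands still between calls to the robot, and variables do not carry over. Pictures are saved under pics/ and viewed, at most 14 in all, crops included, and the job is handed in when it is done.

Besides the shell and the picture viewer there is one more tool, called after "Emit:" by a JSON object that holds its "fn" and its "kwargs", one argument or row to a line. servo_tool: Moves the arm, as the interface text tells. Its arguments: {"type":"object","properties":{"moves":{"type":"array","items":{"type":"array","items":{"type":"number"}}},"claw":{"type":"number"},"force":{"type":"number"}},"required":["moves"]}

```bash
mkdir -p pics; ls
python3 - <<'E'
from workcell import *
import cv2
for n in("top","side"):
    cv2.imwrite(f"pics/{n}0.png",camera(n)[:,:,::-1]); print(n,get_calibration(n))
print(get_calibration("wrist"));print(get_obs())
E
```

```text
pics
top {'fx': 410.60003740281655, 'fy': 410.60003740281655, 'cx': 310.2313659233909, 'cy': 207.52346352154902, 'rvec': array([ 2.07140834, -2.15867327,  0.21166644]), 'tvec': array([0.07501993, 0.50936993, 1.06391627])}
side {'fx': 417.10791976553173, 'fy': 417.10791976553173, 'cx': 321.03896217628443, 'cy': 201.4153383347301, 'rvec': array([ 0.51641809, -2.56681621,  1.33597692]), 'tvec': array([0.5024041 , 0.10667556, 1.18380269])}
{'fx': 351.6323948661894, 'fy': 351.6323948661894, 'cx': 320.24203017692884, 'cy': 201.44232522083263, 'tool_from_camera': array([[ 6.93070562e-04, -9.62938620e-01, -2.69719732e-01,
         6.77394393e-02],
       [ 9.99999499e-01,  4.72701066e-04,  8.81982571e-04,
         3.09773047e-04],
       [-7.21798275e-04, -2.69720208e-01,  9.62938466e-01,
        -1.42219135e-01],
       [ 0.00000000e+00,  0.00000000e+00,  0.00000000e+00,
         1.00000000e+00]])}
{'time': 0.1, 'q': array([7.72357742e+01, 5.00736145e+00, 1.00404735e+01, 9.50980340e+01,
       1.13099096e-03, 9.00002372e+01]), 'qd': array([-0.03296043, -0.16068997,  0.0692689 , -0.05565616,  0.00149141,
       -0.12300111]), 'joint_efforts': array([-3.96606065e-04, -5.21563661e+01,  4.65651119e+01,  1.60138356e-02,
        8.01944367e-06,  1.51521206e-06]), 'ee_pos': array([0.12147018, 0.53622791, 0.23067284]), 'tcp_rot': array([-1.79935078e+02, -1.13072151e-03,  1.67235536e+02]), 'wrist_force': array([ 0.01147475, -0.4076077 , -0.09154728]), 'torque': array([ 0.05820795, -0.02790863, -0.0114508 ]), 'grasp_force': 0.0, 'opening': 0.08563097077675356}
```

View pics/top0.png

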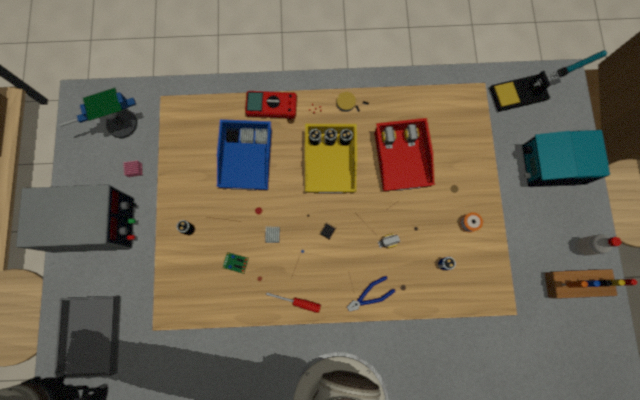

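View pics/side0.png

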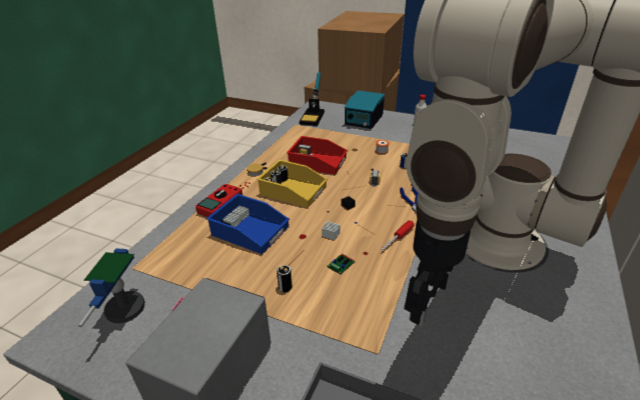

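Top view: capacitors at (186,228) and (446,264), silver heatsink at (272,235), black heatsink at (328,231), transformer at (390,241), board at (235,262), reel at (471,222). The blue, yellow and red bins are at (245,155), (330,160) and (405,155).

Look-alikes: the pink block at (133,168), off the hardboard, is not meant. The fixed stock inside the bins at (245,135), (330,136) and (400,133) is not meant either. I'll check the choice in close crops.

```bash
cat > h.py <<'E'
from workcell import *
import numpy as np, cv2
from scipy.spatial.transform import Rotation as Ro
def cam(n,obs=None):
    c=get_calibration(n); K=np.array([[c['fx'],0,c['cx']],[0,c['fy'],c['cy']],[0,0,1.]])
    if n=='wrist':
        T=np.eye(4);T[:3,:3]=Ro.from_euler('xyz',obs['tcp_rot'],degrees=True).as_matrix();T[:3,3]=obs['ee_pos']
        M=np.linalg.inv(T@c['tool_from_camera']); return K,M[:3,:3],M[:3,3]
    return K,cv2.Rodrigues(c['rvec'])[0],c['tvec']
def on_z(C,px,z):
    K,R,t=C; d=R.T@np.linalg.inv(K)@np.array([*px,1.]); o=-R.T@t
    return o+d*(z-o[2])/d[2]
def proj(C,P):
    K,R,t=C; return cv2.projectPoints(np.atleast_2d(np.array(P,float)),cv2.Rodrigues(R)[0],t,K,None)[0][:,0]
def tri(C1,p1,C2,p2):
    P=[K@np.c_[R,t] for K,R,t in(C1,C2)]
    X=cv2.triangulatePoints(P[0],P[1],np.array(p1,float),np.array(p2,float))[:,0]; return X[:3]/X[3]
E
python3 - <<'E'
from h import *
im=cv2.imread("pics/top0.png")
cv2.imwrite("pics/topc.png",cv2.resize(im[110:290,160:480],None,fx=2.5,fy=2.5,interpolation=cv2.INTER_CUBIC))
im=cv2.imread("pics/side0.png")
cv2.imwrite("pics/sidec.png",cv2.resize(im[120:300,190:430],None,fx=3.3,fy=3.3,interpolation=cv2.INTER_CUBIC))
C=cam("top")
for n,p in dict(capL=(186,228),capR=(446,264),hs=(272,235),hb=(328,231),tr=(390,241),pcb=(235,262),reel=(471,222),blue=(245,155),yel=(330,160),red=(405,155)).items(): print(n,on_z(C,p,.03).round(3))
E
```

```text
capL [0.473 0.397 0.03 ]
capR [ 0.346 -0.305  0.03 ]
hs [0.444 0.161 0.03 ]
hb [0.449 0.008 0.03 ]
tr [ 0.414 -0.159  0.03 ]
pcb [0.375 0.263 0.03 ]
reel [ 0.457 -0.385  0.03 ]
blue [0.677 0.233 0.03 ]
yel [ 0.651 -0.008  0.03 ]
red [ 0.657 -0.221  0.03 ]
```

View pics/topc.png

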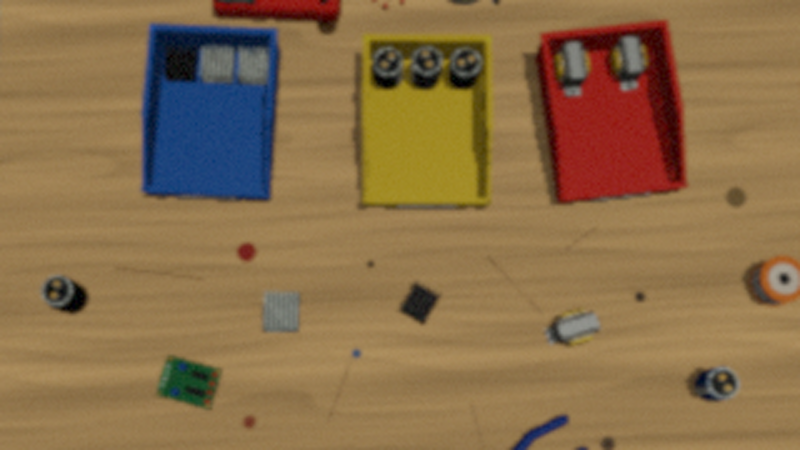

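View pics/sidec.png

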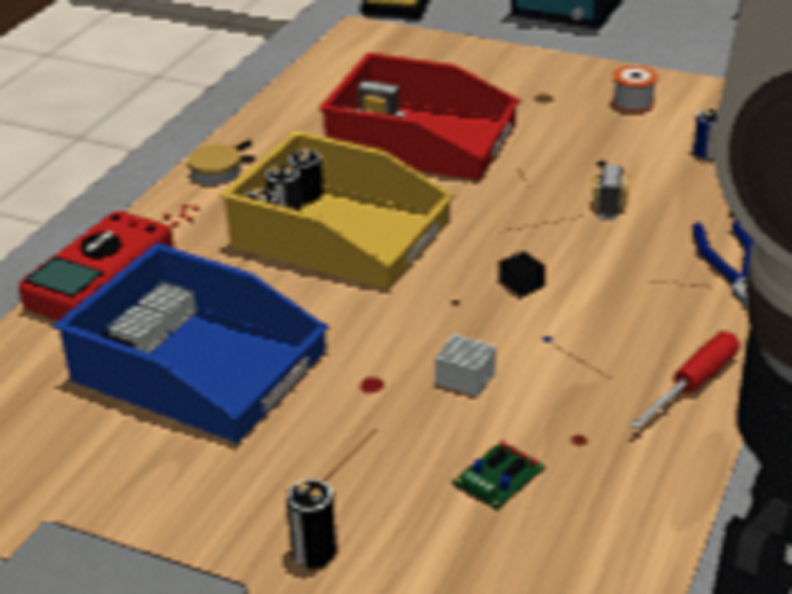

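Top crop (160+u/2.5, 110+v/2.5): cap tops at (57,290) and (725,380), heatsink tops at (281,311) and (421,302), transformer top at (577,327). The side crop shows the left capacitor is the black one and the right one is blue. None of the chosen parts is pink. Next I triangulate.

Run:
```python
from h import *
T,S=cam("top"),cam("side")
ft=lambda u,v:(160+(u+.5)/2.5-.5,110+(v+.5)/2.5-.5); fs=lambda u,v:(190+(u+.5)/3.3-.5,120+(v+.5)/3.3-.5)
for n,a,b in [("capK",(57,287),(311,489)),("capB",(725,380),(708,118)),("hs",(281,311),(467,350)),("hk",(421,302),(522,266)),("tr",(577,327),(611,176)),
 ("yFL",(363,206),(388,287)),("yFR",(490,206),(449,200)),("bFL",(145,193),(238,441)),("bFR",(270,198),(326,328)),("rFL",(560,200),(478,178)),("rFR",(685,187),(518,102))]:
    print(n,tri(T,ft(*a),S,fs(*b)).round(4))
for n,fl,fr,bl,br in [("blue",(145,193),(270,198),(152,25),(277,30)),("yel",(363,206),(490,206),(365,37),(492,37)),("red",(560,200),(685,187),(542,34),(668,22))]:
    P=[on_z(T,ft(*p),z)[:2] for p,z in((fl,.032),(fr,.032),(bl,.064),(br,.064))]
    d=P[2]+P[3]-P[0]-P[1]; print(n,"ctr",np.mean(P,0).round(4),"yaw",np.degrees(np.arctan2(d[1],d[0])).round(1),"w",[np.linalg.norm(P[i]-P[j]).round(3) for i,j in((0,1),(2,3),(0,2),(1,3))])
```

```text
capK [0.4754 0.3948 0.0668]
capB [ 0.3517 -0.3116  0.0408]
hs [0.4459 0.1607 0.0337]
hk [0.4513 0.0073 0.0223]
tr [ 0.4151 -0.1592  0.0376]
yFL [0.566  0.067  0.0068]
yFR [ 0.5589 -0.0747  0.0237]
bFL [0.5898 0.3147 0.0085]
bFR [0.5763 0.1712 0.0275]
rFL [ 0.5639 -0.1585  0.003 ]
rFR [ 0.5681 -0.2948  0.0272]
blue ctr [0.6727 0.2329] yaw -4.5 w [np.float64(0.14), np.float64(0.141), np.float64(0.187), np.float64(0.186)]
yel ctr [ 0.6507 -0.0089] yaw -3.2 w [np.float64(0.141), np.float64(0.142), np.float64(0.187), np.float64(0.187)]
red ctr [ 0.6544 -0.2176] yaw 3.3 w [np.float64(0.141), np.float64(0.142), np.float64(0.184), np.float64(0.184)]
```

Emit:
{"fn": "servo_tool", "kwargs": {
  "moves": [
    [35.4,-14.1,-4,-1.4],
    [35.4,-14.1,-4,-1.4],
    [35.4,-14.1,-4,-1.4],
    [35.4,-14.1,-4,-1.4],
    [35.4,-14.1,-4,-1.4],
    [35.4,-14.1,-4,-1.4],
    [35.4,-14.1,-4,-1.4],
    [35.4,-14.1,-4,-1.4],
    [35.4,-14.1,-4,-1.4],
    [35.4,-14.1,-4,-1.4],
    [35.4,-14.1,-4,-1.4],
    [35.4,-14.1,-4,-1.4],
    [35.4,-14.1,-4,-1.4],
    [35.4,-14.1,-4,-1.4],
    [35.4,-14.1,-4,-1.4],
    [35.4,-14.1,-4,-1.4]
  ]
}}

```text
time: 1.43
ee_pos: [0.475, 0.3958, 0.1915]
tcp_rot: [180.0, -0.0, 87.2]
wrist_force: [0.4, 0.9, -0.3]
opening: 0.0852
grasp_force: 0.0
```

```bash
cat > snap.py <<'E'
import sys
from h import *
import pickle
o=get_obs(); im=camera("wrist")[:,:,::-1]; n=sys.argv[1]
cv2.imwrite(f"pics/{n}.png",im); pickle.dump(cam("wrist",o),open(f"pics/{n}.pkl","wb"))
print(o['time'],o['ee_pos'].round(4),o['tcp_rot'].round(2))
E
python3 snap.py k1
```

```text
1.4333 [0.475  0.3958 0.1915] [ 1.7998e+02 -1.0000e-02  8.7190e+01]
```

View pics/k1.png

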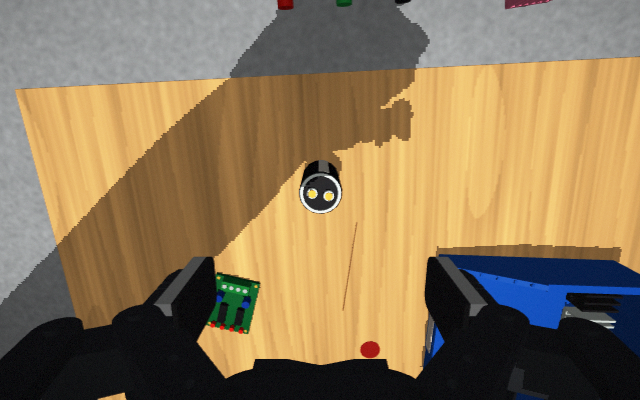

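The wrist view shows the black capacitor with its rim centre at (321,194) and two brass terminals. The gripper is clear, and the board at (232,303) is out of the finger path.

Run:
```python
from h import *
import pickle
W=pickle.load(open("pics/k1.pkl","rb"));T=cam("top")
print(tri(W,(320.5,193.5),T,(182.5,224.5)),on_z(W,(320.5,193.5),.064))
```

```text
[0.47669056 0.39575772 0.06593459] [0.47598048 0.39550322 0.064     ]
```

Emit:
{"fn": "servo_tool", "kwargs": {
  "moves": [
    [0.1,0,-4,0],
    [0.1,0,-8,0],
    [0.1,0,-11,0],
    [0.1,0,-13.5,0],
    [0.1,0,-15.5,0],
    [0.1,0,-16.7,0],
    [0.1,0,-16.7,0],
    [0.1,0,-16.7,0]
  ]
}}

```text
time: 2.15
ee_pos: [0.4764, 0.3955, 0.0247]
tcp_rot: [-180.0, 0.0, 87.1]
wrist_force: [-0.1, 0.1, 0.2]
opening: 0.0851
grasp_force: 0.0
```

Emit:
{"fn": "servo_tool", "kwargs": {
  "moves": [
    [0,0,0,0],
    [0,0,0,0],
    [0,0,0,0],
    [0,0,0,0],
    [0,0,0,0],
    [0,0,0,0],
    [0,0,0,0],
    [0,0,0,0],
    [0,0,0,0],
    [0,0,0,0]
  ],
  "claw": 1,
  "force": 40
}}

```text
time: 2.98
ee_pos: [0.477, 0.3958, 0.0253]
tcp_rot: [179.9, -0.1, 87.0]
wrist_force: [0.4, -0.2, 6.3]
opening: 0.0339
grasp_force: 39.7
```

Emit:
{"fn": "servo_tool", "kwargs": {
  "moves": [
    [0,0,2,0],
    [0,0,5,0],
    [0,0,9,0],
    [0,0,13,0],
    [1,-2.5,13,0],
    [2.5,-6,13,0],
    [4,-10,13,0],
    [5.5,-14,13,0],
    [7,-18,13,0],
    [8.5,-22,13,0],
    [10,-26,13,0],
    [11.5,-30,13,0],
    [13,-33.5,13,0],
    [14,-36,13,0],
    [14.5,-37,13,0],
    [14.5,-37,13,0],
    [14.5,-37,13,0],
    [14.5,-37,13,0]
  ]
}}

```text
time: 4.48
ee_pos: [0.6212, 0.0265, 0.1542]
tcp_rot: [-180.0, -0.0, 87.1]
wrist_force: [1.1, 0.8, 0.2]
opening: 0.0343
grasp_force: 40.0
```

```bash
python3 snap.py y1
```

```text
4.4833 [0.6212 0.0265 0.1542] [-1.7997e+02 -2.0000e-02  8.7070e+01]
```

View pics/y1.png

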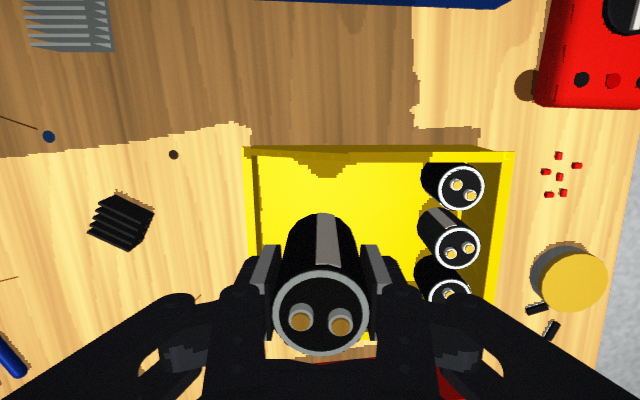

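The black capacitor is held upright between the pads. Yellow bin: front +y lip corner at about (246,150), back +y rim corner at about (513,153). Stock is at (461,188) and (457,247).

Run:
```python
from h import *
import pickle
W=pickle.load(open("pics/y1.pkl","rb"));a=np.radians(-3.2);R=np.array([[np.cos(a),-np.sin(a)],[np.sin(a),np.cos(a)]]);c=np.array([.6507,-.0089])
print(on_z(W,(245,148),.032),c+R@[-.09,.07]); print(on_z(W,(514,152),.064),c+R@[.09,.07])
print(on_z(W,(350,222),.007))
```

```text
[0.56737236 0.06555623 0.032     ] [0.56474784 0.06601479]
[0.75149742 0.05746776 0.064     ] [0.74446717 0.05596692]
[ 0.64608851 -0.00553035  0.007     ]
```

Emit:
{"fn": "servo_tool", "kwargs": {
  "moves": [
    [0.1,0,-3,0],
    [0.1,0,-6.5,0],
    [0.1,0,-9.5,0],
    [0.1,0,-11,0],
    [0.1,0,-11.8,0],
    [0.1,0,-12.2,0],
    [0.1,0,-12.4,0],
    [0.1,0,-12.5,0],
    [0.1,0,-12.5,0],
    [0.1,0,-12.5,0]
  ]
}}

```text
time: 5.37
ee_pos: [0.6232, 0.0255, 0.0305]
tcp_rot: [179.9, -0.0, 87.0]
wrist_force: [0.5, -0.3, -0.4]
opening: 0.0342
grasp_force: 40.0
```

Emit:
{"fn": "servo_tool", "kwargs": {
  "moves": [
    [0,0,-0.1,0],
    [0,0,-0.15,0],
    [0,0,-0.2,0],
    [0,0,-0.2,0],
    [0,0,-0.2,0]
  ]
}}

```text
time: 5.78
ee_pos: [0.6229, 0.0253, 0.0283]
tcp_rot: [179.9, -0.0, 87.0]
wrist_force: [-2.0, -0.2, 5.6]
opening: 0.0342
grasp_force: 40.4
```

Emit:
{"fn": "servo_tool", "kwargs": {
  "moves": [
    [0,0,0,0],
    [0,0,0,0],
    [0,0,0,0],
    [0,0,0,0],
    [0,0,0,0],
    [0,0,0,0]
  ],
  "claw": 0.35
}}

```text
time: 6.28
ee_pos: [0.6225, 0.0254, 0.0272]
tcp_rot: [-180.0, 0.0, 87.0]
wrist_force: [1.1, 1.2, 0.2]
opening: 0.0554
grasp_force: 0.0
```

Emit:
{"fn": "servo_tool", "kwargs": {
  "moves": [
    [0,0,1.5,0],
    [0,0,4,0],
    [0,0,8,0],
    [0,0,12,0],
    [0,0,14,0],
    [0,0,14,0],
    [0,0,14,0]
  ]
}}

```text
time: 6.87
ee_pos: [0.6233, 0.0254, 0.1688]
tcp_rot: [179.8, -0.0, 87.0]
wrist_force: [-0.0, 0.6, -0.2]
opening: 0.0556
grasp_force: 0.0
```

```bash
python3 snap.py y2
```

```text
6.8667 [0.6233 0.0254 0.1688] [ 1.7984e+02 -2.0000e-02  8.7020e+01]
```

View pics/y2.png

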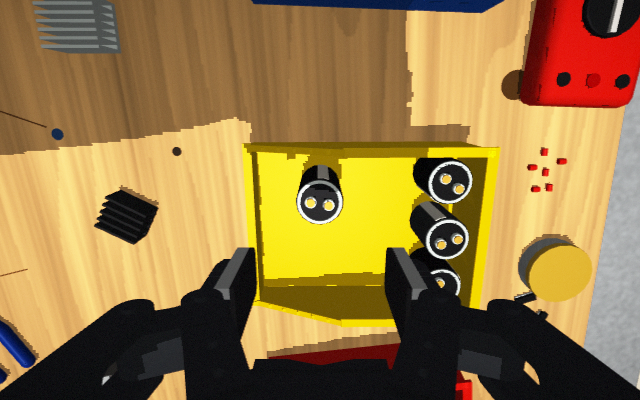

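The black capacitor stands upright in the yellow bin at (320,200). Next is the blue capacitor.

Emit:
{"fn": "servo_tool", "kwargs": {
  "moves": [
    [-3,-3.5,0,0],
    [-27.3,-33.5,0,0],
    [-27.3,-33.5,0,0],
    [-27.3,-33.5,0,0],
    [-27.3,-33.5,0,0],
    [-27.3,-33.5,0,0],
    [-27.3,-33.5,0,0],
    [-27.3,-33.5,0,0],
    [-27.3,-33.5,0,0],
    [-27.3,-33.5,0,0],
    [-27.3,-33.5,0,0],
    [-27.3,-33.5,0,0],
    [-27.3,-33.5,0,0],
    [-27.3,-33.5,0,0],
    [-27.3,-33.5,0,0],
    [-27.3,-33.5,0,0]
  ],
  "claw": 0
}}

```text
time: 8.25
ee_pos: [0.3501, -0.3087, 0.1669]
tcp_rot: [-180.0, -0.0, 87.1]
wrist_force: [0.7, 0.1, 0.1]
opening: 0.0857
grasp_force: 0.0
```

```bash
python3 snap.py b1
```

```text
8.25 [ 0.3501 -0.3087  0.1669] [-1.7998e+02 -3.0000e-02  8.7120e+01]
```

View pics/b1.png

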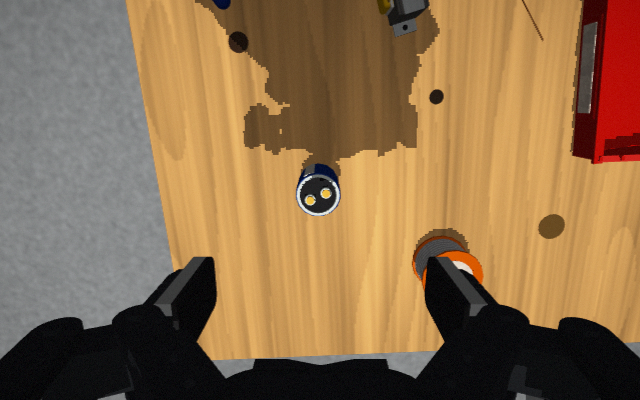

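The blue capacitor's rim centre is at (318,195). The reel is at about (448,265), near the right finger, so I check the clearance.

Run:
```python
from h import *
import pickle
W=pickle.load(open("pics/b1.pkl","rb"));T=cam("top")
print(tri(W,(318.5,195.5),T,(449.5,261.7)),on_z(W,(318.5,195.5),.049))
print(on_z(W,(455,270),.04),on_z(W,(440,262),.004))
```

```text
[ 0.35002593 -0.30455188  0.06114188] [ 0.34948064 -0.30804676  0.049     ]
[ 0.4605943  -0.38067313  0.04      ] [ 0.46024365 -0.39034749  0.004     ]
```

Emit:
{"fn": "servo_tool", "kwargs": {
  "moves": [
    [0,0,-4,0],
    [0,0.1,-8,0],
    [0,0.1,-11,0],
    [0,0.1,-13,0],
    [0,0.1,-14.2,0],
    [0,0.1,-14.9,0],
    [0,0.1,-14.9,0],
    [0,0.1,-14.9,0]
  ]
}}

```text
time: 8.97
ee_pos: [0.3501, -0.3088, 0.0193]
tcp_rot: [179.9, 0.0, 87.0]
wrist_force: [0.5, -1.4, 0.4]
opening: 0.0852
grasp_force: 0.0
```

Emit:
{"fn": "servo_tool", "kwargs": {
  "moves": [
    [0,0,0,0],
    [0,0,0,0],
    [0,0,0,0],
    [0,0,0,0],
    [0,0,0,0],
    [0,0,0,0],
    [0,0,0,0],
    [0,0,0,0],
    [0,0,0,0],
    [0,0,0,0]
  ],
  "claw": 1,
  "force": 40
}}

```text
time: 9.8
ee_pos: [0.3499, -0.3089, 0.019]
tcp_rot: [179.9, 0.0, 87.0]
wrist_force: [-0.7, 0.8, 5.3]
opening: 0.0337
grasp_force: 39.7
```

Emit:
{"fn": "servo_tool", "kwargs": {
  "moves": [
    [0,0,2,0],
    [0,0,5,0],
    [0,0,9,0],
    [0,0,12,0],
    [2,2,13,0],
    [4.5,4.5,13,0],
    [7,7,13,0],
    [10,10,13,0],
    [13,13,13,0],
    [16,16,13,0],
    [19,19,13,0],
    [22,22,13,0],
    [24.5,24.5,13,0],
    [26.5,26,13,0],
    [27,26.7,13,0],
    [27,26.7,13,0],
    [27,26.7,13,0],
    [27,26.7,13,0]
  ]
}}

```text
time: 11.3
ee_pos: [0.6187, -0.0426, 0.1484]
tcp_rot: [-180.0, 0.0, 87.0]
wrist_force: [-0.7, -0.1, -0.9]
opening: 0.034
grasp_force: 40.1
```

Emit:
{"fn": "servo_tool", "kwargs": {
  "moves": [
    [0,0,-3,0],
    [0,0,-6.5,0],
    [0,0,-9.5,0],
    [0,0,-11,0],
    [0,0,-11.8,0],
    [0,0,-12.2,0],
    [0,0,-12.4,0],
    [0,0,-12.5,0],
    [0,0,-12.5,0],
    [0,0,-12.5,0]
  ]
}}

```text
time: 12.13
ee_pos: [0.6202, -0.0417, 0.0245]
tcp_rot: [179.9, 0.0, 87.0]
wrist_force: [-0.4, 0.4, 0.0]
opening: 0.0339
grasp_force: 40.1
```

Contact is expected near 0.022.

Emit:
{"fn": "servo_tool", "kwargs": {
  "moves": [
    [0,0,-0.1,0],
    [0,0,-0.15,0],
    [0,0,-0.2,0],
    [0,0,-0.25,0],
    [0,0,-0.25,0],
    [0,0,-0.25,0]
  ]
}}

```text
time: 12.63
ee_pos: [0.6198, -0.0415, 0.0221]
tcp_rot: [179.9, 0.0, 87.0]
wrist_force: [-2.9, -0.1, 8.5]
opening: 0.0338
grasp_force: 40.7
```

Emit:
{"fn": "servo_tool", "kwargs": {
  "moves": [
    [0,0,0,0],
    [0,0,0,0],
    [0,0,0,0],
    [0,0,0,0],
    [0,0,0,0],
    [0,0,0,0]
  ],
  "claw": 0.35
}}

```text
time: 13.13
ee_pos: [0.6195, -0.0416, 0.0206]
tcp_rot: [-180.0, -0.0, 87.0]
wrist_force: [0.6, -0.6, -0.5]
opening: 0.0551
grasp_force: 0.0
```

Emit:
{"fn": "servo_tool", "kwargs": {
  "moves": [
    [0,0,1.5,0],
    [0,0,4,0],
    [0,0,8,0],
    [0,0,12,0],
    [0,0,14,0],
    [0,0,14,0],
    [-17.4,20.3,14,0],
    [-17.4,20.3,14,0],
    [-17.4,20.3,14,0],
    [-17.4,20.3,14,0],
    [-17.4,20.3,14,0],
    [-17.4,20.3,14,0],
    [-17.4,20.3,14,0],
    [-17.4,20.3,14,0],
    [-17.4,20.3,14,0],
    [-17.4,20.3,14,0],
    [-17.4,20.3,14,0]
  ]
}}

```text
time: 14.55
ee_pos: [0.4461, 0.1607, 0.1605]
tcp_rot: [-180.0, 0.0, 87.0]
wrist_force: [0.2, -0.1, -1.5]
opening: 0.0556
grasp_force: 0.0
```

```bash
python3 snap.py s1
```

```text
14.55 [0.4461 0.1607 0.1605] [-1.7998e+02  2.0000e-02  8.6960e+01]
```

View pics/s1.png

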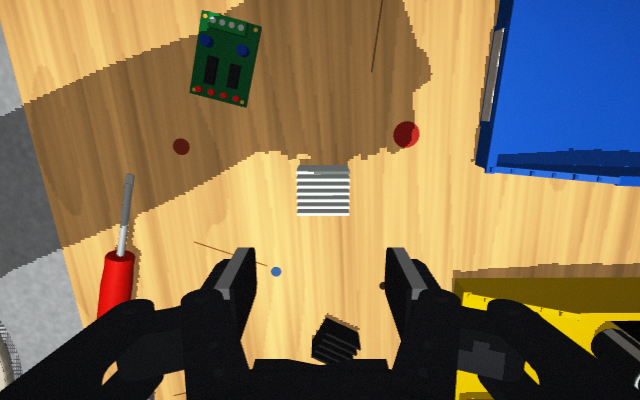

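The silver heatsink's top face spans about x 297–350, y 171–215. Its fins run along the image horizontal, so part yaw is about −3° and I must close along world y.

Run:
```python
from h import *
import pickle
W=pickle.load(open("pics/s1.pkl","rb"));T=cam("top")
for p in [(297,215),(350,215),(350,172),(298,172),(323.5,193.5)]: print(on_z(W,p,.034).round(4))
print(tri(W,(323.5,193.5),T,(272,234)))
B=lambda p:on_z(W,p,.032)
print("blue lip corner",B((483,165)))
im=cv2.imread("pics/s1.png");g=cv2.cvtColor(im,cv2.COLOR_BGR2GRAY)
E=cv2.Sobel(g,cv2.CV_32F,0,1)[175:215,302:345];Ex=cv2.Sobel(g,cv2.CV_32F,1,0)[175:215,302:345]
# structure tensor angle
print("fin angle deg", np.degrees(.5*np.arctan2(2*(E*Ex).sum(),(Ex**2-E**2).sum())))
```

```text
[0.4272 0.1439 0.034 ]
[0.4696 0.1417 0.034 ]
[0.4706 0.1766 0.034 ]
[0.4304 0.1787 0.034 ]
[0.4493 0.1605 0.034 ]
[0.44774968 0.16072798 0.03210271]
blue lip corner [0.57417459 0.17632576 0.032     ]
fin angle deg 89.960815
```

Emit:
{"fn": "servo_tool", "kwargs": {
  "moves": [
    [0.3,0,0,-1.57],
    [0.3,0,0,-1.57],
    [0.3,0,0,-1.57],
    [0.3,0,0,-1.57],
    [0.3,0,0,-1.57],
    [0.3,0,0,-1.57],
    [0.3,0,0,-1.57],
    [0.3,0,0,-1.57],
    [0.3,0,0,-1.57],
    [0.3,0,-4,-1.57],
    [0.3,0,-8,-1.57],
    [0.3,0,-11,-1.57],
    [0.3,0,-13,-1.57],
    [0.3,0,-14,-1.57],
    [0.3,0,-14.6,-1.57],
    [0.3,0,-15.1,-1.57],
    [0.3,0,-15.2,-1.57],
    [0.3,0,-15.2,-1.57]
  ],
  "claw": 0
}}

```text
time: 16.1
ee_pos: [0.4529, 0.0107, 0.0137]
tcp_rot: [-178.1, 0.1, 0.2]
wrist_force: [0.2, -0.0, 0.4]
opening: 0.0854
grasp_force: 0.0
```

Emit:
{"fn": "servo_tool", "kwargs": {
  "moves": [
    [0,0,0,0],
    [0,0,0,0],
    [0,0,0,0],
    [0,0,0,0],
    [0,0,0,0],
    [0,0,0,0],
    [0,0,0,0],
    [0,0,0,0],
    [0,0,0,0],
    [0,0,0,0]
  ],
  "claw": 1
}}

```text
time: 16.93
ee_pos: [0.4534, 0.0127, 0.0148]
tcp_rot: [-178.0, 0.0, 0.4]
wrist_force: [-1.1, 2.5, 4.4]
opening: 0.0291
grasp_force: 39.6
```

Unexpected: the arm ended at y = 0.011 instead of 0.16, and it is now holding something 29 mm wide, probably the black heatsink. I look before going on.

```bash
python3 snap.py x1
python3 - <<'E'
from h import *
print(get_obs()['q'].round(1))
a=cv2.imread("pics/x1.png"); t=camera("top")[:,:,::-1]; cv2.imwrite("pics/x1t.png",t)
t=cv2.resize(t[190:290,160:480],None,fx=2.5,fy=2.5,interpolation=cv2.INTER_CUBIC)
a=cv2.resize(a,(560,350))
o=np.zeros((600,800,3),np.uint8);o[:250]=t;o[250:,:560]=a;cv2.imwrite("pics/x1c.png",o)
E
```

```text
16.9333 [0.4534 0.0127 0.0148] [-178.01    0.      0.4 ]
[  0.3  -6.7 -25.6  71.2   2.  179.9]
```

View pics/x1c.png

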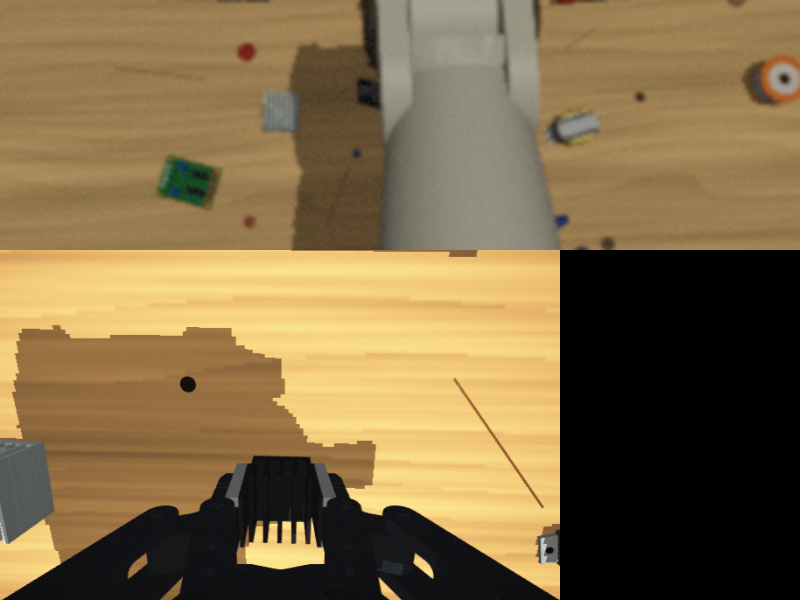

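Joint 6 hit its 180° limit (yaw = q1 − q6 + 180), so the solver slid sideways. Nothing was disturbed: the silver heatsink is unmoved at (280,111) in the crop, and the black one is squarely gripped, fins aligned. I release it, rise and straighten up.

Emit:
{"fn": "servo_tool", "kwargs": {
  "moves": [
    [0,0,0,0],
    [0,0,0,0],
    [0,0,0,0],
    [0,0,0,0],
    [0,0,0,0],
    [0,0,0,0],
    [0,0,0,0]
  ],
  "claw": 0
}}

```text
time: 17.62
ee_pos: [0.453, 0.0121, 0.0142]
tcp_rot: [-178.1, 0.1, 0.4]
wrist_force: [0.3, -0.5, -0.2]
opening: 0.0855
grasp_force: 0.0
```

Emit:
{"fn": "servo_tool", "kwargs": {
  "moves": [
    [0,0,2,0],
    [0,0,5,0],
    [0,0,9,0],
    [0,0,13,0],
    [0,0,13,0],
    [0,0,13,0]
  ]
}}

```text
time: 18.12
ee_pos: [0.4544, 0.0121, 0.1467]
tcp_rot: [-178.1, -0.2, 0.4]
wrist_force: [0.3, 0.4, -0.4]
opening: 0.085
grasp_force: 0.0
```

Emit:
{"fn": "servo_tool", "kwargs": {
  "moves": [
    [0,0,0,1.57],
    [0,0,0,1.57],
    [0,0,0,1.57],
    [0,0,0,1.57],
    [0,0,0,1.57],
    [0,0,0,1.57],
    [0,0,0,1.57],
    [0,0,0,1.57],
    [0,0,0,1.57],
    [0,0,0,1.57],
    [0,0,0,1.57],
    [0,0,0,1.57],
    [0,0,0,1.57],
    [0,0,0,1.57],
    [0,0,0,1.57],
    [0,0,0,1.57]
  ]
}}

```text
time: 19.45
ee_pos: [0.4527, 0.0121, 0.1435]
tcp_rot: [-178.0, 0.1, 90.2]
wrist_force: [-0.1, -0.0, 0.5]
opening: 0.0857
grasp_force: 0.0
```

```bash
python3 snap.py x2
```

```text
19.45 [0.4527 0.0121 0.1435] [-1.7799e+02  6.0000e-02  9.0170e+01]
```

View pics/x2.png

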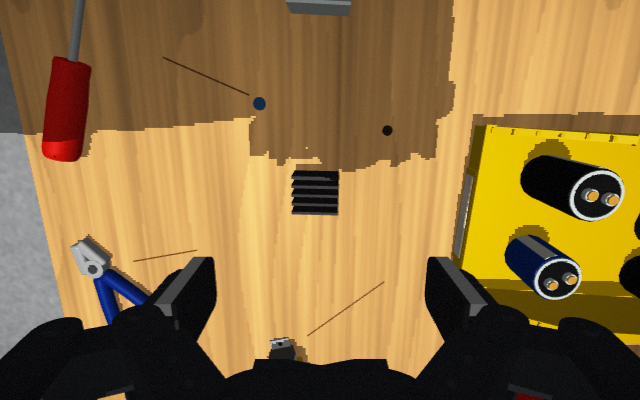

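Both capacitors stand in the yellow bin at (597,195) and (557,278). The black heatsink spans (292–338, 171–214) with its fins horizontal in the image, so its yaw is about 0°.

Run:
```python
from h import *
import pickle
W=pickle.load(open("pics/x2.pkl","rb"))
for p in [(294,214),(338,214),(338,172),(294,172),(316,193)]: print(on_z(W,p,.028).round(4))
print(on_z(W,(320,3),.034), get_obs()['q'].round(1))
```

```text
[ 0.4292 -0.0018  0.028 ]
[ 0.4631 -0.0014  0.028 ]
[0.4625 0.0313 0.028 ]
[0.4298 0.031  0.028 ]
[0.4462 0.0151 0.028 ]
[0.44898273 0.14244302 0.034     ] [  1.5  -7.1 -11.6  87.6  -0.   91.3]
```

Emit:
{"fn": "servo_tool", "kwargs": {
  "moves": [
    [-0.6,0.2,0,1.57],
    [-0.6,0.2,0,1.57],
    [-0.6,0.2,0,1.57],
    [-0.6,0.2,0,1.57],
    [-0.6,0.2,0,1.57],
    [-0.6,0.2,0,1.57],
    [-0.6,0.2,0,1.57],
    [-0.6,0.2,0,1.57],
    [-0.6,0.2,0,1.57],
    [-0.6,0.2,0,1.57],
    [-0.6,0.2,0,1.57],
    [-0.6,0.2,0,1.57],
    [-0.6,0.2,0,1.57],
    [-0.6,0.2,0,1.57],
    [-0.6,0.2,0,1.57],
    [-0.6,0.2,0,1.57]
  ]
}}

```text
time: 20.83
ee_pos: [0.447, 0.0141, 0.1442]
tcp_rot: [-178.1, 0.1, -179.9]
wrist_force: [0.8, 1.1, 1.1]
opening: 0.0856
grasp_force: 0.0
```

Emit:
{"fn": "servo_tool", "kwargs": {
  "moves": [
    [0,0,-4,0],
    [0,0,-8,0],
    [0,0,-10.5,0],
    [0,0,-12,0],
    [0,0,-12.9,0],
    [0,0,-13.3,0],
    [0,0,-13.3,0],
    [0,0,-13.3,0]
  ]
}}

```text
time: 21.5
ee_pos: [0.4477, 0.0142, 0.0123]
tcp_rot: [-178.1, 0.1, -179.8]
wrist_force: [0.2, 0.8, 0.3]
opening: 0.0856
grasp_force: 0.0
```

Emit:
{"fn": "servo_tool", "kwargs": {
  "moves": [
    [0,0,0,0],
    [0,0,0,0],
    [0,0,0,0],
    [0,0,0,0],
    [0,0,0,0],
    [0,0,0,0],
    [0,0,0,0],
    [0,0,0,0],
    [0,0,0,0],
    [0,0,0,0]
  ],
  "claw": 1,
  "force": 40
}}

```text
time: 22.33
ee_pos: [0.4474, 0.0141, 0.0118]
tcp_rot: [-178.1, 0.1, -179.7]
wrist_force: [-0.9, -0.7, 6.7]
opening: 0.0292
grasp_force: 40.1
```

Emit:
{"fn": "servo_tool", "kwargs": {
  "moves": [
    [0,0,2,0],
    [0,0,5,0],
    [0,0,9,0],
    [0,0,11,0],
    [1.5,1.5,12,-0.08],
    [3.5,3.5,12,-0.08],
    [6,6,12,-0.08],
    [9,9,12,-0.08],
    [12,11.5,12,-0.08],
    [15,14,12,-0.08],
    [18,16.5,12,-0.08],
    [20,18.5,12,-0.08],
    [21.2,19.5,12,-0.08],
    [21.6,19.9,12,-0.08],
    [21.6,19.9,12,-0.08],
    [21.6,19.9,12,-0.08]
  ]
}}

```text
time: 23.67
ee_pos: [0.6626, 0.2127, 0.1308]
tcp_rot: [-178.0, -0.0, 175.7]
wrist_force: [0.1, -0.7, -1.6]
opening: 0.0288
grasp_force: 39.8
```

```bash
python3 snap.py z1
```

```text
23.6667 [0.6626 0.2127 0.1308] [-1.7803e+02 -1.0000e-02  1.7569e+02]
```

View pics/z1.png

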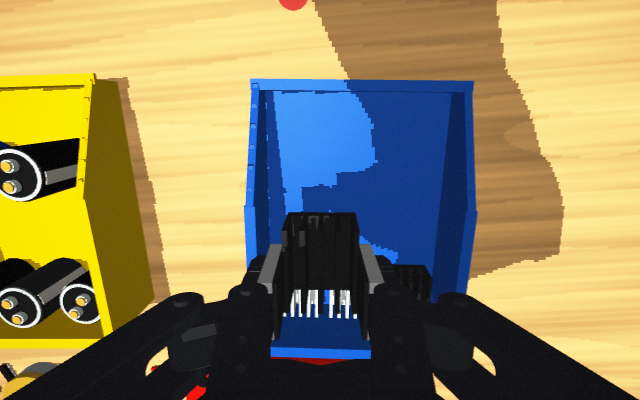

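The black heatsink is held square over the blue bin. Lip corners are at (252,80) and (473,83).

Run:
```python
from h import *
import pickle
W=pickle.load(open("pics/z1.pkl","rb"))
a,b=on_z(W,(252,80),.032),on_z(W,(473,83),.032); print(a,b,np.linalg.norm(a-b)); d=(a-b)[:2]; print(np.degrees(np.arctan2(d[0],-d[1])))
print(on_z(W,(415,266),.031))
```

```text
[0.57712455 0.17140966 0.032     ] [0.58984843 0.31352481 0.032     ] 0.14268360483496545
-5.116175073777182
[0.7169347  0.27661231 0.031     ]
```

Emit:
{"fn": "servo_tool", "kwargs": {
  "moves": [
    [0,0.8,-3,0],
    [0,0.8,-6.5,0],
    [0,0.8,-9,0],
    [0,0.8,-10.2,0],
    [0,0.8,-10.8,0],
    [0,0.8,-11.1,0],
    [0,0.8,-11.3,0],
    [0,0.8,-11.4,0],
    [0,0.8,-11.4,0],
    [0,0.8,-11.4,0]
  ]
}}

```text
time: 24.55
ee_pos: [0.6636, 0.2213, 0.0184]
tcp_rot: [-178.1, 0.1, 175.7]
wrist_force: [-0.4, 0.6, -0.2]
opening: 0.029
grasp_force: 39.8
```

Emit:
{"fn": "servo_tool", "kwargs": {
  "moves": [
    [0,0,-0.1,0],
    [0,0,-0.2,0],
    [0,0,-0.25,0],
    [0,0,-0.3,0],
    [0,0,-0.35,0],
    [0,0,-0.35,0],
    [0,0,-0.35,0]
  ]
}}

```text
time: 25.13
ee_pos: [0.6632, 0.2212, 0.0149]
tcp_rot: [-178.1, 0.1, 175.7]
wrist_force: [-3.0, -1.5, 6.2]
opening: 0.0292
grasp_force: 40.8
```

Emit:
{"fn": "servo_tool", "kwargs": {
  "moves": [
    [0,0,0,0],
    [0,0,0,0],
    [0,0,0,0],
    [0,0,0,0],
    [0,0,0,0],
    [0,0,0,0]
  ],
  "claw": 0.47
}}

```text
time: 25.63
ee_pos: [0.663, 0.2211, 0.0135]
tcp_rot: [-178.0, 0.0, 175.7]
wrist_force: [0.4, -0.4, -0.1]
opening: 0.0452
grasp_force: 0.0
```

Emit:
{"fn": "servo_tool", "kwargs": {
  "moves": [
    [0,0,1.5,0],
    [0,0,4,0],
    [0,0,8,0],
    [0,0,12,0],
    [0,0,13,0],
    [0,0,13,0],
    [0,0,13,0]
  ]
}}

```text
time: 26.22
ee_pos: [0.6636, 0.2213, 0.1445]
tcp_rot: [-178.1, 0.2, 175.7]
wrist_force: [0.7, -0.3, -1.2]
opening: 0.045
grasp_force: 0.0
```

```bash
python3 snap.py z2
```

```text
26.2167 [0.6636 0.2213 0.1445] [-1.781e+02  1.500e-01  1.757e+02]
```

Emit:
{"fn": "servo_tool", "kwargs": {
  "moves": [
    [-21.4,-6.1,0,0.02],
    [-21.4,-6.1,0,0.02],
    [-21.4,-6.1,0,0.02],
    [-21.4,-6.1,0,0.02],
    [-21.4,-6.1,0,0.02],
    [-21.4,-6.1,0,0.02],
    [-21.4,-6.1,0,0.02],
    [-21.4,-6.1,0,0.02],
    [-21.4,-6.1,0,0.02],
    [-21.4,-6.1,0,0.02],
    [-21.4,-6.1,0,0.02]
  ],
  "claw": 0
}}

```text
time: 27.18
ee_pos: [0.4496, 0.1603, 0.143]
tcp_rot: [-178.0, -0.0, 176.8]
wrist_force: [-0.3, 0.3, -0.4]
opening: 0.0854
grasp_force: 0.0
```

```bash
python3 snap.py s2
python3 - <<'E'
import cv2,numpy as np
a=[cv2.resize(cv2.imread(f"pics/{n}.png"),(480,300)) for n in("z2","s2")]
cv2.imwrite("pics/zs.png",np.vstack(a))
E
```

```text
27.1833 [0.4496 0.1603 0.143 ] [-1.7803e+02 -1.0000e-02  1.7683e+02]
```

View pics/zs.png

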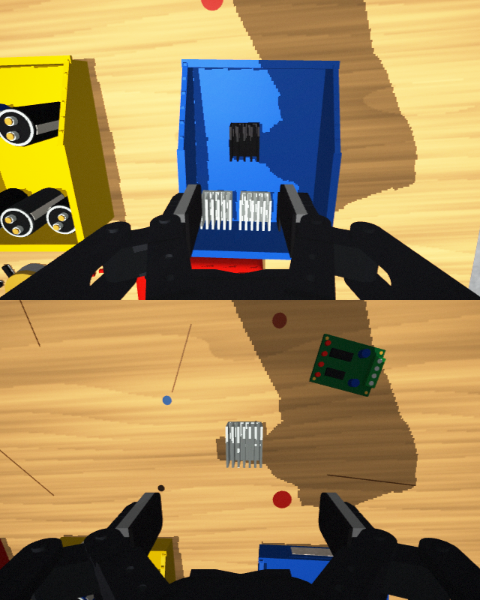

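The black heatsink sits on the blue bin floor (upper picture, (245,142)). The silver heatsink is square below the gripper (lower picture, (245,443)).

Emit:
{"fn": "servo_tool", "kwargs": {
  "moves": [
    [0,0,-4,0],
    [0,0,-8,0],
    [0,0,-10.5,0],
    [0,0,-12,0],
    [0,0,-12.8,0],
    [0,0,-13.2,0],
    [0,0,-13.2,0],
    [0,0,-13.2,0]
  ]
}}

```text
time: 27.9
ee_pos: [0.4498, 0.1604, 0.0127]
tcp_rot: [-178.1, 0.1, 176.8]
wrist_force: [-0.1, 0.0, 0.6]
opening: 0.0851
grasp_force: 0.0
```

Emit:
{"fn": "servo_tool", "kwargs": {
  "moves": [
    [0,0,0,0],
    [0,0,0,0],
    [0,0,0,0],
    [0,0,0,0],
    [0,0,0,0],
    [0,0,0,0],
    [0,0,0,0],
    [0,0,0,0],
    [0,0,0,0],
    [0,0,0,0]
  ],
  "claw": 1
}}

```text
time: 28.73
ee_pos: [0.4495, 0.1603, 0.0125]
tcp_rot: [-178.1, 0.1, 176.8]
wrist_force: [-1.2, 0.6, 5.2]
opening: 0.0349
grasp_force: 40.6
```

Emit:
{"fn": "servo_tool", "kwargs": {
  "moves": [
    [0,0,2,0],
    [0,0,5,0],
    [0,0,9,0],
    [0,0,11,0],
    [1.5,0.7,12,-0.02],
    [4,2,12,-0.02],
    [7,3.3,12,-0.02],
    [10,4.7,12,-0.02],
    [13,6.2,12,-0.02],
    [15.5,7.4,12,-0.02],
    [16.6,7.9,12,-0.02],
    [16.6,7.9,12,-0.02],
    [16.6,7.9,12,-0.02],
    [16.6,7.9,9,-0.02],
    [16.6,7.9,6,-0.02],
    [16.6,7.9,3,-0.02],
    [16.6,7.9,1.5,-0.02],
    [16.6,7.9,0.7,-0.02],
    [16.6,7.9,0.6,-0.02],
    [16.6,7.9,0.6,-0.02]
  ]
}}

```text
time: 30.4
ee_pos: [0.615, 0.239, 0.0189]
tcp_rot: [-178.1, 0.1, 175.7]
wrist_force: [-0.9, 0.4, -1.3]
opening: 0.0352
grasp_force: 40.2
```

Emit:
{"fn": "servo_tool", "kwargs": {
  "moves": [
    [0,0,-0.1,0],
    [0,0,-0.2,0],
    [0,0,-0.25,0],
    [0,0,-0.3,0],
    [0,0,-0.35,0],
    [0,0,-0.35,0],
    [0,0,-0.35,0]
  ]
}}

```text
time: 30.98
ee_pos: [0.6155, 0.2393, 0.0156]
tcp_rot: [-178.1, 0.1, 175.7]
wrist_force: [-2.2, -0.3, 5.8]
opening: 0.0353
grasp_force: 41.2
```

Emit:
{"fn": "servo_tool", "kwargs": {
  "moves": [
    [0,0,0,0],
    [0,0,0,0],
    [0,0,0,0],
    [0,0,0,0],
    [0,0,0,0],
    [0,0,0,0]
  ],
  "claw": 0.41
}}

```text
time: 31.48
ee_pos: [0.615, 0.2391, 0.0141]
tcp_rot: [-178.1, 0.0, 175.7]
wrist_force: [-0.3, -0.1, -1.2]
opening: 0.0504
grasp_force: 0.0
```

Emit:
{"fn": "servo_tool", "kwargs": {
  "moves": [
    [0,0,1.5,0],
    [0,0,4,0],
    [0,0,8,0],
    [0,0,12,0],
    [0,0,14,0],
    [0,0,14,0],
    [0,0,14,0]
  ]
}}

```text
time: 32.07
ee_pos: [0.6158, 0.2394, 0.1558]
tcp_rot: [-178.1, 0.2, 175.7]
wrist_force: [0.0, 0.5, -1.9]
opening: 0.0503
grasp_force: 0.0
```

```bash
python3 snap.py z3
```

```text
32.0667 [0.6158 0.2394 0.1558] [-178.13    0.21  175.7 ]
```

Emit:
{"fn": "servo_tool", "kwargs": {
  "moves": [
    [-20,-40,0,0.3],
    [-20,-40,0,0.3],
    [-20,-40,0,0.3],
    [-20,-40,0,0.3],
    [-20,-40,0,0.3],
    [-20,-40,0,0.3],
    [-20,-40,0,0.3],
    [-20,-40,0,0.3],
    [-20,-40,0,0.3],
    [-20,-40,0,0.3],
    [-20,-40,0,0.3],
    [-20,-40,0,0.3],
    [-20,-40,0,0.3],
    [-20,-40,0,0.3],
    [-20,-40,0,0.3],
    [-20,-40,0,0.3]
  ],
  "claw": 0
}}

```text
time: 33.45
ee_pos: [0.4154, -0.1599, 0.1537]
tcp_rot: [-178.1, 0.0, -167.0]
wrist_force: [0.6, 0.1, -0.5]
opening: 0.0855
grasp_force: 0.0
```

```bash
python3 snap.py t1
python3 - <<'E'
import cv2,numpy as np
a=cv2.resize(cv2.imread("pics/z3.png")[50:300],(640,250))
cv2.imwrite("pics/zt.png",np.vstack([a,cv2.imread("pics/t1.png")[:330]]))
E
```

```text
33.45 [ 0.4154 -0.1599  0.1537] [-1.7809e+02  1.0000e-02 -1.6701e+02]
```

View pics/zt.png

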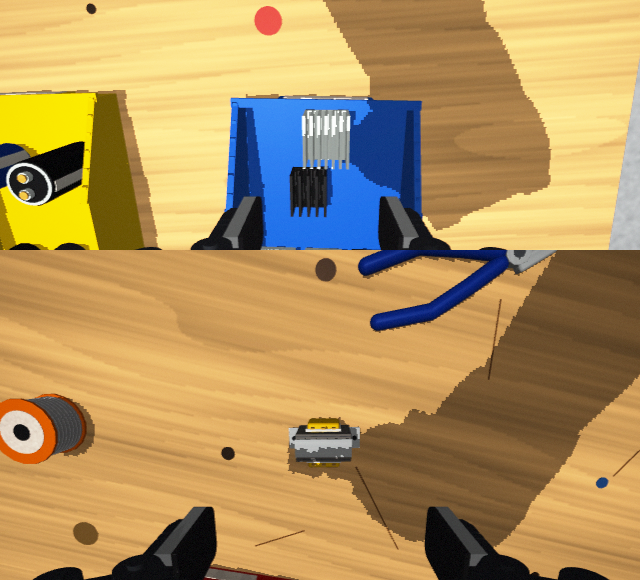

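Upper picture: both heatsinks stand on the blue bin floor at (326,138) and (309,191). Lower picture: the transformer is at about (324,440), its long axis nearly horizontal in the image. I measure it numerically, since the 14 views are used up.

Run:
```python
from h import *
import pickle
W=pickle.load(open("pics/t1.pkl","rb"));im=cv2.imread("pics/t1.png")[150:230,270:380]
hsv=cv2.cvtColor(im,cv2.COLOR_BGR2HSV)
m=((hsv[...,1]<50)).astype(np.uint8)
n,l,s,c=cv2.connectedComponentsWithStats(m); k=1+s[1:,4].argmax(); ys,xs=np.where(l==k)
r=cv2.minAreaRect(np.c_[xs,ys].astype(np.float32)); print("grey",s[k],c[k]+[270,150],r)
for y in range(0,80,2): print(y+150,''.join('#' if l[y,x]==k else ('y' if hsv[y,x,1]>200 and hsv[y,x,2]>120 else ('d' if hsv[y,x,2]<70 else '.')) for x in range(12,98)))
t,b=on_z(W,(320,200),.039),on_z(W,(320,210),.039);print(t,b)
T=cam("top"); print(proj(T,[.415,-.159,.039]),proj(W,[.415,-.159,.039]))
```

```text
grey [  19   25   71   38 2156] [324.05055659 193.85157699] ((54.0, 43.5), (37.0, 70.0), 90.0)
150 ......................................................................................
152 ......................................................................................
154 ......................................................................................
156 ......................................................................................
158 ......................................................................................
160 ......................................................................................
162 ......................................................................................
164 ......................................................................................
166 ......................................................................................
168 ......................................................................................
170 ...........................y..........................................................
172 
[... 2070 characters left out ...]
..................
218 ..........................................................................d...........
220 ......................................................................................
222 ......................................................................................
224 ......................................................................................
226 ......................................................................................
228 ......................................................................................
[ 0.41946118 -0.16276578  0.039     ] [ 0.42718573 -0.16098046  0.039     ]
[[390.50772249 240.39126835]] [[326.18655163 195.58917489]]
```

The transformer axis is aligned with the fingers within 1°, and its centre (0.416, −0.160) is under the TCP.

Emit:
{"fn": "servo_tool", "kwargs": {
  "moves": [
    [0,0,-4,0],
    [0,0,-8,0],
    [0,0,-11,0],
    [0,0,-12.5,0],
    [0,0,-13.4,0],
    [0,0,-14.1,0],
    [0,0,-14.1,0],
    [0,0,-14.1,0]
  ]
}}

```text
time: 34.17
ee_pos: [0.4157, -0.1608, 0.0141]
tcp_rot: [-178.0, 0.1, -167.1]
wrist_force: [0.9, -0.5, -0.4]
opening: 0.0853
grasp_force: 0.0
```

Emit:
{"fn": "servo_tool", "kwargs": {
  "moves": [
    [0,0,0,0],
    [0,0,0,0],
    [0,0,0,0],
    [0,0,0,0],
    [0,0,0,0],
    [0,0,0,0],
    [0,0,0,0],
    [0,0,0,0],
    [0,0,0,0],
    [0,0,0,0]
  ],
  "claw": 1,
  "force": 60
}}

```text
time: 35.0
ee_pos: [0.4157, -0.1612, 0.0143]
tcp_rot: [-178.0, 0.1, -167.1]
wrist_force: [-0.9, -0.1, 6.2]
opening: 0.0408
grasp_force: 61.1
```

Emit:
{"fn": "servo_tool", "kwargs": {
  "moves": [
    [0,0,2,0],
    [0,0,5,0],
    [0,0,9,0],
    [0,0,12,0],
    [1.5,-0.4,13,-0.17],
    [4,-1.1,13,-0.17],
    [7,-2,13,-0.17],
    [10,-2.9,13,-0.17],
    [13,-3.8,13,-0.17],
    [16,-4.7,13,-0.17],
    [19,-5.5,13,-0.17],
    [20.4,-5.8,13,-0.17],
    [20.4,-5.8,13,-0.17],
    [20.4,-5.8,13,-0.17]
  ]
}}

```text
time: 36.17
ee_pos: [0.6192, -0.2189, 0.1421]
tcp_rot: [-178.1, -0.0, -176.9]
wrist_force: [-0.3, 0.5, -1.2]
opening: 0.0414
grasp_force: 61.7
```

```bash
python3 snap.py r1
python3 - <<'E'
from h import *
import pickle
W=pickle.load(open("pics/r1.pkl","rb"));im=cv2.imread("pics/r1.png");h=cv2.cvtColor(im,cv2.COLOR_BGR2HSV)
m=(((h[...,0]<8)|(h[...,0]>174))&(h[...,1]>170)&(h[...,2]>40)).astype(np.uint8)
m=cv2.morphologyEx(m,cv2.MORPH_OPEN,np.ones((5,5)))
n,l,s,c=cv2.connectedComponentsWithStats(m);k=1+s[1:,4].argmax();print(s[k])
for y in range(0,400,10): 
    x=np.where(l[y]==k)[0]
    if len(x): print(y,x.min(),x.max(),end=' | ')
a=np.radians(3.3);R=np.array([[np.cos(a),-np.sin(a)],[np.sin(a),np.cos(a)]])
for q in([-.09,.07],[-.09,-.07]): p=np.array([.6544,-.2176])+R@q; print("\nexpected lip corner px",proj(W,[*p,.032]))
E
```

```text
36.1667 [ 0.6192 -0.2189  0.1421] [-1.7810e+02 -4.0000e-02 -1.7685e+02]
[  215   118   214   169 26205]
120 238 424 | 130 220 422 | 140 220 423 | 150 220 423 | 160 219 424 | 170 219 424 | 180 219 425 | 190 218 425 | 200 218 426 | 210 217 426 | 220 217 427 | 230 217 427 | 240 215 428 | 250 216 428 | 260 217 427 | 270 218 426 | 280 219 426 | 
expected lip corner px [[424.44796203 122.01313486]]

expected lip corner px [[224.75552202 122.08106748]]
```

The red bin edges in the image match my bin pose within about 3 mm. I lower the transformer.

Emit:
{"fn": "servo_tool", "kwargs": {
  "moves": [
    [0,0,-3,0],
    [0,0,-6.5,0],
    [0,0,-9,0],
    [0,0,-10.8,0],
    [0,0,-11.6,0],
    [0,0,-12,0],
    [0,0,-12.2,0],
    [0,0,-12.3,0],
    [0,0,-12.3,0],
    [0,0,-12.3,0]
  ]
}}

```text
time: 37.05
ee_pos: [0.6197, -0.2191, 0.0216]
tcp_rot: [-178.0, 0.2, -176.9]
wrist_force: [-0.1, -0.3, -2.0]
opening: 0.0409
grasp_force: 61.6
```

Emit:
{"fn": "servo_tool", "kwargs": {
  "moves": [
    [0,0,-0.1,0],
    [0,0,-0.15,0],
    [0,0,-0.2,0],
    [0,0,-0.25,0],
    [0,0,-0.3,0],
    [0,0,-0.3,0],
    [0,0,-0.3,0]
  ]
}}

```text
time: 37.63
ee_pos: [0.6191, -0.2189, 0.0175]
tcp_rot: [-178.1, 0.1, -176.9]
wrist_force: [-0.7, 0.0, 0.4]
opening: 0.041
grasp_force: 62.0
```

Emit:
{"fn": "servo_tool", "kwargs": {
  "moves": [
    [0,0,-0.05,0],
    [0,0,-0.1,0],
    [0,0,-0.1,0],
    [0,0,-0.1,0]
  ]
}}

```text
time: 37.97
ee_pos: [0.6192, -0.2189, 0.0174]
tcp_rot: [-178.0, 0.1, -176.9]
wrist_force: [-3.3, 1.5, 8.1]
opening: 0.0408
grasp_force: 63.2
```

Firm contact. I release and retreat.

Emit:
{"fn": "servo_tool", "kwargs": {
  "moves": [
    [0,0,0,0],
    [0,0,0,0],
    [0,0,0,0],
    [0,0,0,0],
    [0,0,0,0],
    [0,0,0,0]
  ],
  "claw": 0.33
}}

```text
time: 38.47
ee_pos: [0.619, -0.2188, 0.0161]
tcp_rot: [-178.1, 0.0, -176.9]
wrist_force: [0.1, -0.9, -0.1]
opening: 0.0572
grasp_force: 0.0
```

Emit:
{"fn": "servo_tool", "kwargs": {
  "moves": [
    [0,0,1.5,0],
    [0,0,4,0],
    [0,0,8,0],
    [0,0,12,0],
    [0,0,15,0],
    [0,0,15,0],
    [0,0,15,0],
    [-15,0,15,0],
    [-15,0,15,0],
    [-15,0,15,0],
    [-15,0,15,0],
    [-15,0,15,0],
    [-15,0,15,0],
    [-15,0,15,0]
  ]
}}

```text
time: 39.63
ee_pos: [0.4692, -0.2188, 0.1654]
tcp_rot: [-178.1, 0.0, -176.9]
wrist_force: [-0.3, -0.7, -0.4]
opening: 0.0573
grasp_force: 0.0
```

```bash
python3 snap.py end
python3 - <<'E'
from h import *
t=camera("top")[:,:,::-1]; cv2.imwrite("pics/endt.png",t); T=cam("top"); t0=cv2.imread("pics/top0.png")
d=np.abs(t.astype(int)-t0).sum(2)>110
for n,p in dict(reel=(.459,-.386,.03),pcb=(.375,.263,.01)).items():
    u,v=proj(T,p)[0].astype(int); print(n,d[v-12:v+13,u-14:u+15].mean().round(3))
W=cam("wrist",get_obs()); im=cv2.imread("pics/end.png")
u,v=proj(W,[.619,-.219,.042])[0]; print("transformer expected top px",u,v)
n,l,s,c=cv2.connectedComponentsWithStats(d.astype(np.uint8))
for i in range(1,n):
    if s[i,4]>25: print(s[i],c[i].round(),on_z(T,c[i],.04).round(3))
if 0<v<400 and 0<u<640:
    u,v=int(u),int(v);h=cv2.cvtColor(im,cv2.COLOR_BGR2HSV)
    for y in range(max(v-50,0),min(v+50,400),4): print(y,''.join('r' if (h[y,x,0]<8 or h[y,x,0]>172) and h[y,x,1]>170 else 'y' if h[y,x,1]>180 else '#' if h[y,x,1]<60 else '.' for x in range(max(u-60,0),min(u+60,640),2)))
E
```

```text
39.6333 [ 0.4692 -0.2188  0.1654] [-1.7808e+02  3.0000e-02 -1.7687e+02]
reel 0.385
pcb 0.0
transformer expected top px 314.83668057513717 354.4821446525698
[  264   107   216   284 11307] [371. 254.] [ 0.38  -0.105  0.04 ]
[ 489  127   66   78 2358] [526. 158.] [ 0.631 -0.558  0.04 ]
[475 129  15  10  94] [482. 134.] [ 0.708 -0.443  0.04 ]
[473 142  13   5  33] [479. 143.] [ 0.679 -0.431  0.04 ]
[466 149  17  15 128] [473. 157.] [ 0.641 -0.41   0.04 ]
[244 157  11  12 119] [249. 162.] [0.651 0.22  0.04 ]
[310 162  15  17 186] [317. 170.] [0.62  0.029 0.04 ]
[334 163  15  16 161] [341. 171.] [ 0.616 -0.036  0.04 ]
[392 162  22  12 198] [404. 168.] [ 0.617 -0.212  0.04 ]
[235 169  15  16 186] [242. 176.] [0.611 0.24  0.04 ]
[494 173  23  15 166] [503. 180.] [ 0.571 -0.484  0.04 ]
[453 186   5   6  26] [455. 189.] [ 0.551 -0.348  0.04 ]
[515 189   8  17  34] [518. 197.] [ 0.521 -0.518  0.04 ]
[457 212  28  21 265] [468. 223.] [ 0.455 -0.374  0.04 ]
[178 221  17  15 171] [186. 228.] [0.472 0.393 0.04 ]
[320 223  15  17 157] [327. 231.] [0.447 0.011 0.04 ]
[380 237   9  11  41] [383. 243.
[... 1684 characters left out ...]
rrrrrrrrr.########################rrrrrrrrrrrrrrrr
360 r#####...###...#.#.########################.rrr####.####..##
364 .#....####.###.#.####..###..#########..#.#..######.####.####
368 ##..##.....#####.#.#.##..##.#####.##..##.##.###.#..####.####
372 #.##...#.#.##.##.####.#.#..####..##..####...######.######.#.
376 #...#..#..####y#.#.#.##########.##y##....##.####.#.#.##.##.#
380 #.##.#...#.#..#.##.##.##..##..#..#.###..#.#..##.##.#.###....
384 ...##....#..#.#####.###.##..#.#.#.#.####.#...##.#.##..##..##
388 ###..###...##....####..###....#...##.##.#####..###.#.#######
392 ###..#.#.#.#.#..#####....#..#######.##....###.....####.###.#
396 .##.#...####.####.#.#..###.#..########..########.....##.####
```

Run:
```python
from h import *
import pickle
print(on_z(pickle.load(open("pics/t1.pkl","rb")),(22,182),.04))
t=cv2.imread("pics/endt.png");t0=cv2.imread("pics/top0.png")
# lighting-independent: orange hue centroid around reel
for i in(t0,t):
    h=cv2.cvtColor(i[205:240,455:490],cv2.COLOR_BGR2HSV);m=(h[...,0]<14)&(h[...,1]>150);ys,xs=np.where(m);print(m.sum(),xs.mean()+455,ys.mean()+205)
```

```text
[ 0.4587914  -0.38823644  0.04      ]
95 470.5578947368421 221.50526315789475
0 nan nan<stdin>:7: RuntimeWarning: Mean of empty slice.
  ret = ret.dtype.type(ret / rcount)
```

Emit:
{"fn": "servo_tool", "kwargs": {
  "moves": [
    [-6,20,6,0],
    [-6,20,6,0],
    [-6,20,6,0],
    [-6,20,6,0],
    [-6,20,6,0],
    [-6,20,6,0],
    [-6,20,6,0],
    [-6,20,6,0],
    [-6,20,6,0],
    [-6,20,6,0]
  ]
}}

```text
time: 40.57
ee_pos: [0.4094, -0.0198, 0.2254]
tcp_rot: [-178.1, -0.0, -176.9]
wrist_force: [0.1, -0.5, 0.1]
opening: 0.0569
grasp_force: 0.0
```

Run:
```python
from h import *
t=camera("top")[:,:,::-1].copy();t0=cv2.imread("pics/top0.png");cv2.imwrite("pics/endt2.png",t)
for i in(t0,t):
    h=cv2.cvtColor(i[205:240,455:490],cv2.COLOR_BGR2HSV);m=(h[...,0]<14)&(h[...,1]>150);ys,xs=np.where(m);print(m.sum(),xs.mean()+455,ys.mean()+205)
print((np.abs(t.astype(int)-t0).sum(2)>110)[205:240,455:490].mean())
```

```text
95 470.5578947368421 221.50526315789475
93 471.38709677419354 221.46236559139786
0.0
```

The reel is unmoved; it had only been in the arm's shadow. I hand in the job.

```bash
python3 -c "
from workcell import *
print(job_done())"
```

```text
the job is handed in; nothing more can be done
None
```

I put all five parts upright on the floors of their own bins and handed the job in at about 41 s, with the circuit board and solder reel unmoved; the black heatsink was first gripped by accident when joint 6 hit its limit, then released and picked up again properly.

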